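# Eject the sample cassette and trap it

### The job

Press the spring eject key of the cassette dock with one finger and, with the other finger already waiting in the way, stop the cassette that pops out: it should come out by at least a centimetre but be caught while it is still wholly on its track, before it shoots off the open end. Only press and block: do not pinch or lift the cassette, and leave the things standing around undisturbed. Finish while still holding the cassette there, at rest on the track with the pusher's spring pressing it against your finger.

Things in the scene. Friction and masses are not known exactly. Their poses are not given: they have to be found in the camera images.
- dock: White cassette dock fixed to the bench. Origin on the track's middle line at bench height. -x: the way the cassette pops out; +y: the key's side; z up. The level slippery track, 38 mm wide, has its floor 30 mm above the bench between metal rails 6 mm thick, tops at 35 mm. Rear housing (x 74 to 130 mm) is 64 mm high; the wing under the key is 26 mm high, x -67 to 7, y 30 to 104 mm.
- track_end (a point): Middle of the track floor's open end, x = -55 mm, y = 0, z = 30 mm in the dock's frame; beyond it the cassette drops to the bench. From here to the gate the track is open from above, nothing higher than its rails.
- gate_top (a point): Middle of the top of the gate, a metal bar 4 mm thick and 36 mm wide across the track in front of the cassette, at x = 10.5 mm in the dock's frame. It stands 6 mm above the track floor and sinks with the key.
- cassette: Loose grey cassette, 44 mm long along the track (x), 36 wide, 31 high, about 0.12 kg. Origin centre of its underside, axes as the dock's. Seated, it is at x 35, z 30 mm of the dock, front face (x 13 mm) against the gate. A spring pusher follows it for 60 mm (2 N at first, 1 N at last); once the gate is down it shoots off the track in about 0.25 s unless its front is blocked.
- key_top (a point): Centre of the level top of the grey paddle key, 38 mm (dock x) by 50 mm (dock y), at x -30, y 67 mm of the dock, straight beside the open track: fingers apart along the dock's y can have one tip over the key, the other over the track. Top 49 mm above the bench when up; fully pressed 40 mm, still 10 mm above the track floor and 5 mm above the rails.
- eject_key (a joint): How far the key is pressed (m): 0 up, 0.009 at its stop. It goes straight down; its spring gives 1.5 N at the top and 4.5 N at the stop, with the gate's friction up to about 5 N. It rises again when let go. The gate frees the cassette at about 0.006.
- vial_a: Small capped sample vial standing on the bench beside the dock, on the side away from the key, 25 mm across, 57 mm high; origin centre of its underside
- vial_b: Second capped sample vial standing on the bench beside the dock, on the side away from the key, 25 mm across, 57 mm high; origin centre of its underside
- brass_weight: Small knobbed calibration weight standing between key and housing, 22 mm across, 30 mm high; origin centre of its underside
- big_weight: Larger knobbed calibration weight standing behind the small one, 27 mm across, 36 mm high; origin centre of its underside
- tape: Roll of adhesive tape lying beside the housing, 68 mm across, 16 mm high; origin centre of its underside
There are look-alikes about, which are no part of the job. Leave any green look-alike of the cassette alone.

How it is judged:
On the way, in this order (a step that is already met when the one before it is completed fails the run):
1. the eject key is pressed down (more than 5 mm) (value of joint eject_key above 0.005 m).
2. the popped cassette is stopped by the fingers, at least 10 mm out and wholly on the track (x of cassette in the frame of dock between -0.033 and 0.026 m and contact force between cassette and the fingers above 0.3 N and linear speed of cassette below 0.03 m/s), for 0.3 s.
At the end, for the whole second after the job is handed in: The cassette rests flat (within 0.15 rad) on the track, 9 to 68 mm out of its seat (so its front has not passed the open end), not lifted (within 5 mm of the track floor), at rest (under 20 mm/s), resting on the dock and blocked by the fingers with more than 0.3 N (x of cassette in the frame of dock between -0.033 and 0.026 m and z of cassette in the frame of dock between 0.026 and 0.035 m and angle between cassette's own z axis and vertical below 0.15 rad and contact force between cassette and the fingers above 0.3 N and contact force between cassette and dock above 0.2 N and linear speed of cassette below 0.02 m/s); the arm keeps its last pose, push and grip.
It fails at once if the cassette is lifted off the track (more than 8 mm) (z of cassette in the frame of dock above 0.038 m).
It fails at once if the cassette slides off: its front passes 5 mm beyond the track's open end, or it drops (x of cassette in the frame of dock below -0.038 m or z of cassette in the frame of dock below 0.022 m).
It fails at once if a bystander is moved more than 15 mm (distance of any of vial_a, vial_b, brass_weight, big_weight, tape from where it was at the start of the episode above 0.015 m).
It also fails if it takes over 35 s, if anything falls off the work surface, if the arm or the gripper's body presses on something with over 40 N, if the wrist force passes 120 N, or if a joint passes its speed limit or range.

### The arm

A 6-joint arm with a two-finger parallel gripper is mounted at the origin on a cart in front of the work surface, level with it; the furniture and walls round the work are solid. World frame = base frame: x ahead of the robot, y to its left, z up, the work surface at z = 0. Lengths are in m, angles in rad, forces in N, time in s.
With the tool pointing down it reaches from about 0.325 to 0.9 m from the base axis. Payload 6.1 kg.
Tool frame: the origin (TCP) lies at the very end of the fingers, on their centre line; the grasp point (between the pads) lies 19 mm behind it; z points along the fingers, y is the line along which they close (so a half turn about z gives the same grasp; the last joint's range is limited). The gripper opens to 87 mm and grips with 3 to 60 N. Pads are 19 mm wide; open, the fingers measure 117 mm over their backs; the gripper's body (75 mm by 190 mm) begins 51 mm behind the grasp point.
Start: joints at [1.043, 0.22, 1.526, -0, 1.395, -0.126], TCP at [0.244, 0.575, 0.223] pointing down, gripper open.
Joint ranges: [-2.98, 2.98], [-0.91, 2.08], [0.09, 2.57], [-1.24, 4.39], [0.2, 2.65], [-2.68, 2.68]. Speed limits (rad/s): [2.57, 2.57, 3.01, 3.14, 3.14, 3.14].

### API

Orientations are given as a rotation vector (axis times angle).
In Python, from workcell import env, cams gives the robot as it stands. The module is installed in compiled form; this text tells all that it offers.
- The arm moves only by the tool jog_arm, never from a script. Its argument "series" is a list of rows, each an object with "jaw": the closure, from 0 (fully open) to 1 (shut); "translation": the shift along the tool's x, y, z each as a share of 4 cm, from -1 to 1, a list of three; "twist": the turn, a rotation vector about the tool's x, y, z each as a share of 0.15 rad, from -1 to 1, a list of three. In form: [{"jaw": jaw, "translation": [x, y, z], "twist": [wx, wy, wz]}, ...]. A call has 1 to 5 rows; each row shifts and turns the commanded pose from where the row before left it, along the tool's axes as they then stand; what a row does not reach is not made up. A row lasts 1/10 s, in which the tool goes at most 50 mm and 8.59 degrees, less where a joint would pass 70% of its speed; a pose out of reach is approached as far as the arm can. A call with a number of a shift or a turn outside -1 to 1 is refused whole. A call with a gripper value outside its range is refused whole. The fingers move at their own pace and stop on an object; the grip force is fixed at half the most. Time passes only in rows, so rows that do not move let the fingers close. It gives the time, the measured TCP pose, the force, the opening and the grip force at its end, in the units of the state.
- env.sense(): the state, without advancing time (a new reading comes with each control period).
- cams.grab_frame(name): name is "scene" or "top" or "wrist"; returns a dict with "img" (420x560x3 uint8, red, green, blue), "z_map" (420x560 float32, m along the optical axis (not along the pixel's ray), 0 where there is no reading), "fx", "fy", "cx", "cy" (pixels), "extrinsics" (4x4, takes a point from world to camera coordinates). Camera axes: x right, y up, looking along -z (the intrinsics and any distortion apply to the point x, -y, -z); pixel columns grow to the right and rows downward; lengths in m; the calibration is good to about 2 mm. A picture is of the moment at which its call begins.
- env.hand_in(): hands the job in; it is judged then, once.
The state is a dict: "clock": time; "qpos": joint angles; "qvel": joint speeds; "tau": joint torques, N m; "position": TCP position; "eef_rot": TCP orientation; "contact_force": force on the tool from outside, world axes, zero at the start; "wrist_torque": the same for the moment, N m; "grip_width": finger opening in m; "finger_force": force on a finger pad.
Only numpy, scipy, OpenCV 4.12 (cv2) and the standard library are available. Lean on these libraries where they do the work, as an engineer would, in place of code of your own. Each camera call takes 0.05 s, during which the arm holds its last target. There are 200 camera calls.

## Working session

There is one attempt and no reset: what is moved stays moved. The work goes in short steps, Python scripts to look and compute and a tool call to move; the robot and the scene stay as the last step left them, time stands still between calls to the robot, and variables do not carry over. Pictures are saved under pics/ and viewed, at most 10 in all, crops included, and the job is handed in when it is done.

Besides the shell and the picture viewer there is one more tool, called after "Request:" as name(argument=value, ...), one argument or row to a line, values as JSON. jog_arm: Moves the arm, as the interface text tells. Its arguments: {"type":"object","properties":{"series":{"type":"array"}},"required":["series"]}

```bash
mkdir -p pics; cat > h.py <<'E'
import numpy as np, cv2
from workcell import env, cams
def grab(n):
    f=cams.grab_frame(n); np.savez('pics/%s.npz'%n,**f); return f
def pts(f):
    # world point per pixel
    z=f['z_map'];h,w=z.shape;u,v=np.meshgrid(np.arange(w),np.arange(h))
    X=(u-f['cx'])/f['fx']*z;Y=-(v-f['cy'])/f['fy']*z
    P=np.stack([X,Y,-z,np.ones_like(z)],-1)
    return (P@np.linalg.inv(f['extrinsics']).T)[...,:3]
E
python3 - <<'E'
from h import *
for n in ('top','scene'):
    f=grab(n); cv2.imwrite(f'pics/{n}0.png',f['img'][...,::-1]); print(n,[f[k] for k in('fx','fy','cx','cy')],np.linalg.inv(f['extrinsics']).round(3).tolist(), [k for k in f])
print(env.sense())
E
```

```text
top [403.4568017172243, 403.4568017172243, 284.52648123457914, 211.37591595814732] [[0.02, 0.985, -0.169, 0.464], [-1.0, 0.018, -0.013, -0.022], [-0.01, 0.169, 0.986, 0.905], [0.0, 0.0, 0.0, 1.0]] ['img', 'z_map', 'fx', 'fy', 'cx', 'cy', 'extrinsics']
scene [474.5521674166279, 474.5521674166279, 276.6924307906146, 205.82761024990646] [[-0.601, 0.323, -0.731, -0.032], [-0.799, -0.25, 0.546, 0.453], [-0.006, 0.913, 0.408, 0.441], [0.0, 0.0, 0.0, 1.0]] ['img', 'z_map', 'fx', 'fy', 'cx', 'cy', 'extrinsics']
{'clock': 0.1, 'qpos': array([ 1.04293249e+00,  2.21132417e-01,  1.52747039e+00, -2.19010075e-05,
        1.39470060e+00, -1.26077497e-01]), 'qvel': array([-0.00106079, -0.00206151, -0.0018535 , -0.00061539, -0.0014774 ,
        0.00011916]), 'tau': array([ 4.92772142e-04, -4.95944595e+01, -3.88519585e+01,  7.01585342e-02,
        5.15958387e-02, -2.00789555e-05]), 'position': array([0.2441348 , 0.57475337, 0.22156977]), 'eef_rot': array([-6.26776189e-01, -3.07789307e+00,  2.55531967e-03]), 'contact_force': array([-0.39833039,  0.15837391, -0.85810712]), 'wrist_torque': array([-0.04627164, -0.03411695,  0.00884394]), 'finger_force': 0.0, 'grip_width': 0.08708293119759851}
```

View pics/top0.png

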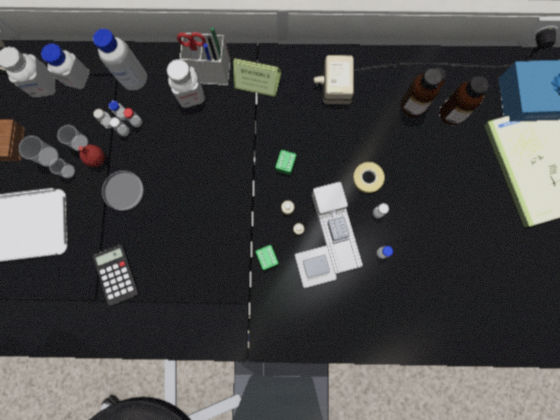

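View pics/scene0.png

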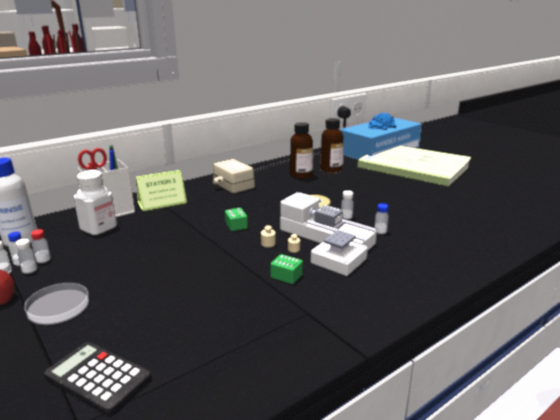

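The top view shows the dock: housing (330,198), grey cassette in the track (339,229), track end about (350,268), and key (316,266). Bystanders are the vials (381,211) and (385,253), weights (288,207) and (299,229), and tape (369,177).

Things that could be taken for the cassette are the grey one in the track (339,229), and green look-alikes at (286,162) and (267,257). The grey pad (316,266) is the key. I choose the grey one in the track.

```bash
python3 - <<'E'
from h import *
f=dict(np.load('pics/top.npz')); P=pts(f); im=f['img']
c=im[170:300,250:410,::-1]; cv2.imwrite('pics/crop1.png',cv2.resize(c,None,fx=4.5,fy=4.5,interpolation=cv2.INTER_CUBIC))
print('bench z',np.median(P[300:330,280:330,2]))
R=np.zeros(im.shape[:2],bool);R[175:292,290:365]=1
z=P[...,2]
def rect(n,m):
    m=m.astype(np.uint8); k,l,s,_=cv2.connectedComponentsWithStats(m); i=1+s[1:,4].argmax(); q=P[l==i]
    r=cv2.minAreaRect((q[:,:2]*1000).astype(np.float32)); print(n,s[i],np.median(q[:,2]).round(4),r)
rect('housing',R&(abs(z-.064)<.006)&(np.arange(420)[:,None]<217))
rect('cass',R&(abs(z-.061)<.005)&(np.arange(420)[:,None]>214))
rect('key',R&(abs(z-.049)<.004)&(np.arange(560)<335)&(np.arange(420)[:,None]>235))
rect('wing',R&(abs(z-.026)<.003)); rect('all',R&(z>.02)&(np.arange(560)>318))
E
```

```text
bench z -0.0011613847247180509
housing [313 182  34  32 733] 0.0626 ((640.6793823242188, -107.58463287353516), (55.85287857055664, 62.110374450683594), 15.630369186401367)
cass [329 217  21  23 313] 0.0585 ((576.0125732421875, -126.09025573730469), (44.628990173339844, 35.518310546875), 15.717604637145996)
key [303 255  27  23 417] 0.0478 ((495.4173278808594, -79.88430786132812), (37.68912124633789, 49.84368896484375), 16.317686080932617)
wing [295 244  43  44 686] 0.0252 ((497.265380859375, -82.16033172607422), (76.86063385009766, 79.3351821899414), 16.139301300048828)
all [ 319  182   43  102 2891] 0.0344 ((559.4141235351562, -79.577880859375), (197.6822052001953, 161.8802947998047), 15.646575927734375)
```

View pics/crop1.png

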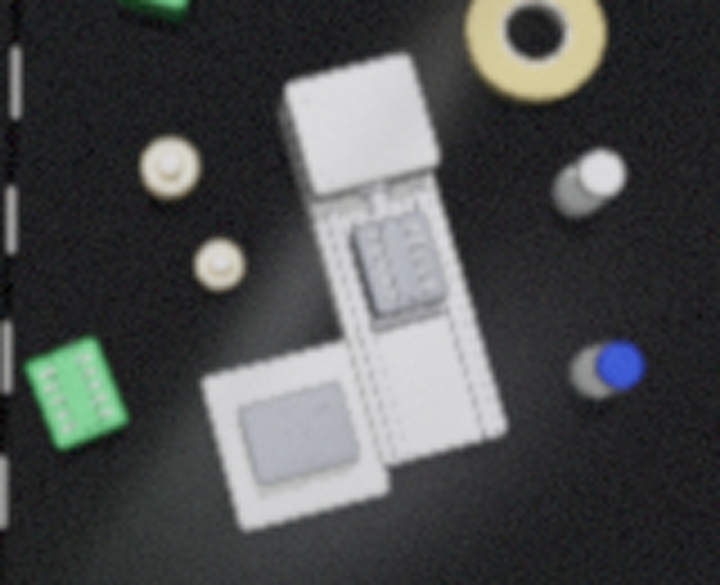

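The crop confirms it: the grey cassette behind the gate at crop (400,265), key at (298,435), open track between. The geometry gives dock origin ≈ (0.5424,-0.1357) with yaw ≈ 0.274. Next I work out the move in tool axes.

```bash
cat >> h.py <<'E'
from scipy.spatial.transform import Rotation as Ro
O=np.array([.5424,-.1357,0]);D=Ro.from_rotvec([0,0,.274])
def todo(t):
    s=env.sense();R=Ro.from_rotvec(s['eef_rot']);M=R.as_matrix()
    y=D.as_matrix()[:,1]; y=y*np.sign(y@M[:,1]); z=np.array([0,0,-1.]);T=Ro.from_matrix(np.c_[np.cross(y,z),y,z])
    print('axes',M.round(2).tolist(),'flip',y.round(2))
    print('dockpos',D.inv().apply(s['position']-O).round(4),'clock',s['clock'],'F',s['contact_force'].round(2),'w',s['grip_width'])
    w=(R.inv()*T).as_rotvec(); g=O+D.apply(t)
    print('shift rows in tool (x4cm)',(R.inv().apply(g-s['position'])/.04).round(3),'in final axes',(T.inv().apply(g-s['position'])/.04).round(3),'twist x.15',(w/.15).round(3))
E
python3 -c "
from h import *
todo([-.024,.033,.12])"
```

```text
axes [[-0.92, 0.39, -0.0], [0.39, 0.92, -0.0], [0.0, -0.0, -1.0]] flip [-0.27  0.96  0.  ]
dockpos [-0.0949  0.7647  0.2216] clock 0.1 F [-0.4   0.16 -0.86] w 0.08708293119759851
shift rows in tool (x4cm) [-12.825 -13.158   2.559] in final axes [ -1.773 -18.291   2.539] twist x.15 [-0.01  -0.005 -4.505]
```

Request:
jog_arm(
  series=[
    {"jaw": 0.37, "translation": [-0.5, -0.8, 0], "twist": [0, 0, -0.9]},
    {"jaw": 0.37, "translation": [-0.5, -0.8, 0], "twist": [0, 0, -0.9]},
    {"jaw": 0.37, "translation": [-0.5, -0.8, 0], "twist": [0, 0, -0.9]},
    {"jaw": 0.37, "translation": [-0.4, -0.8, 0], "twist": [0, 0, -0.9]},
    {"jaw": 0.37, "translation": [-0.3, -0.8, 0], "twist": [0, 0, -0.9]},
  ],
)

```text
clock: 0.6
position: [0.3092, 0.4039, 0.2221]
eef_rot: [0.437, -3.111, 0.001]
contact_force: [1.1, -0.4, -0.1]
grip_width: 0.0579
finger_force: 0.0
```

Request:
jog_arm(
  series=[
    {"jaw": 0.37, "translation": [0, -0.9, 0], "twist": [0, 0, 0]},
    {"jaw": 0.37, "translation": [0, -0.9, 0], "twist": [0, 0, 0]},
    {"jaw": 0.37, "translation": [0, -0.9, 0], "twist": [0, 0, 0]},
    {"jaw": 0.37, "translation": [0, -0.9, 0], "twist": [0, 0, 0]},
    {"jaw": 0.37, "translation": [0, -0.9, 0], "twist": [0, 0, 0]},
  ],
)

```text
clock: 1.1
position: [0.3576, 0.2307, 0.2222]
eef_rot: [0.428, -3.112, 0.0]
contact_force: [0.4, -0.8, -0.6]
grip_width: 0.0548
finger_force: 0.0
```

Request:
jog_arm(
  series=[
    {"jaw": 0.37, "translation": [0, -0.9, 0], "twist": [0, 0, 0]},
    {"jaw": 0.37, "translation": [0, -0.9, 0], "twist": [0, 0, 0]},
    {"jaw": 0.37, "translation": [0, -0.9, 0], "twist": [0, 0, 0]},
    {"jaw": 0.37, "translation": [0, -0.9, 0], "twist": [0, 0, 0]},
    {"jaw": 0.37, "translation": [0, 0, 0], "twist": [0, 0, 0]},
  ],
)

```text
clock: 1.6
position: [0.3973, 0.0901, 0.2224]
eef_rot: [0.42, -3.113, 0.002]
contact_force: [-0.3, 0.1, -0.4]
grip_width: 0.055
finger_force: 0.0
```

```bash
python3 -c "
from h import *
todo([-.024,.033,.12])"
```

```text
axes [[-0.96, -0.27, 0.0], [-0.27, 0.96, -0.0], [0.0, -0.0, -1.0]] flip [-0.27  0.96  0.  ]
dockpos [-0.0786  0.2567  0.2224] clock 1.6 F [-0.3   0.08 -0.38] w 0.054957176144350736
shift rows in tool (x4cm) [-1.398 -5.581  2.566] in final axes [-1.366 -5.592  2.559] twist x.15 [-0.01  -0.002 -0.038]
```

Request:
jog_arm(
  series=[
    {"jaw": 0.37, "translation": [-0.3, -0.9, 0], "twist": [0, 0, -0.04]},
    {"jaw": 0.37, "translation": [-0.3, -0.9, 0], "twist": [0, 0, 0]},
    {"jaw": 0.37, "translation": [-0.3, -0.9, 0], "twist": [0, 0, 0]},
    {"jaw": 0.37, "translation": [-0.3, -0.9, 0], "twist": [0, 0, 0]},
    {"jaw": 0.37, "translation": [-0.17, -0.9, 0.5], "twist": [0, 0, 0]},
  ],
)

```text
clock: 2.1
position: [0.5016, -0.0656, 0.2048]
eef_rot: [-0.437, 3.106, -0.003]
contact_force: [0.7, -0.2, 0.5]
grip_width: 0.0548
finger_force: 0.0
```

Request:
jog_arm(
  series=[
    {"jaw": 0.37, "translation": [0, -0.9, 0.5], "twist": [0, 0, 0]},
    {"jaw": 0.37, "translation": [0, -0.19, 0.8], "twist": [0, 0, 0]},
    {"jaw": 0.37, "translation": [0, 0, 0.75], "twist": [0, 0, 0]},
    {"jaw": 0.37, "translation": [0, 0, 0], "twist": [0, 0, 0]},
    {"jaw": 0.37, "translation": [0, 0, 0], "twist": [0, 0, 0]},
  ],
)

```text
clock: 2.6
position: [0.5103, -0.1056, 0.1203]
eef_rot: [0.438, -3.109, -0.002]
contact_force: [0.7, 0.5, 0.0]
grip_width: 0.0549
finger_force: 0.0
```

```bash
python3 - <<'E'
from h import *
todo([-.024,.033,.06])
for n in('top','wrist'):
    f=grab(n); im=f['img'][...,::-1]
    if n=='top': im=cv2.resize(im[160:310,240:420],None,fx=4,fy=4)
    cv2.imwrite(f'pics/{n}1.png',im)
E
```

```text
axes [[-0.96, -0.28, -0.0], [-0.28, 0.96, 0.0], [0.0, 0.0, -1.0]] flip [-0.27  0.96  0.  ]
dockpos [-0.0228  0.0376  0.1203] clock 2.6 F [0.71 0.5  0.01] w 0.05493544056498128
shift rows in tool (x4cm) [ 0.029 -0.118  1.508] in final axes [ 0.031 -0.116  1.508] twist x.15 [ 0.009 -0.01   0.039]
```

View pics/wrist1.png

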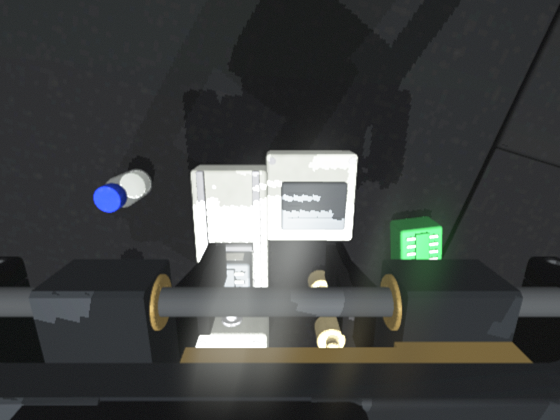

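The wrist view shows the track (235,205) and key (313,205), with the fingers hidden below. I'll check the key and cassette positions from this nearer depth map, then descend.

```bash
python3 - <<'E'
from h import *
f=dict(np.load('pics/wrist.npz'));P=pts(f);z=P[...,2]
m=(abs(z-.049)<.005);m[:160]=0;m[250:]=0;m[:,:270]=0;m[:,360:]=0
q=P[m];print(m.sum(),np.median(q[:,2]),cv2.minAreaRect((q[:,:2]*1000).astype(np.float32)))
m=(z>.012)&(z<.056);m[:140]=0;m[255:]=0;m[:,:185]=0;m[:,362:]=0
q=D.inv().apply(P[m]-O);print('wing+track dock x,y 1/99%',np.percentile(q,[.5,99.5],axis=0).round(4), 'expect x min -67, y -25..104')
E
```

```text
3174 0.049072502439551094 ((494.7912292480469, -80.8619384765625), (38.11606979370117, 50.3471794128418), 15.657033920288086)
wing+track dock x,y 1/99% [[-0.0683 -0.031   0.0133]
 [ 0.0146  0.1014  0.0505]] expect x min -67, y -25..104
```

Request:
jog_arm(
  series=[
    {"jaw": 0.37, "translation": [0.02, -0.1, 0.5], "twist": [0, 0, 0.03]},
    {"jaw": 0.37, "translation": [0, 0, 0.5], "twist": [0, 0, 0]},
    {"jaw": 0.37, "translation": [0, 0, 0.4], "twist": [0, 0, 0]},
    {"jaw": 0.37, "translation": [0, 0, 0], "twist": [0, 0, 0]},
    {"jaw": 0.37, "translation": [0, 0, 0], "twist": [0, 0, 0]},
  ],
)

```text
clock: 3.2
position: [0.5121, -0.1106, 0.0662]
eef_rot: [-0.431, 3.11, -0.002]
contact_force: [0.3, 0.4, 0.1]
grip_width: 0.0547
finger_force: 0.0
```

```bash
python3 - <<'E'
from h import *
todo([-.024,.033,.052])
f=grab('scene'); cv2.imwrite('pics/scene2.png',cv2.resize(f['img'][170:290,230:410,::-1],None,fx=4,fy=4,interpolation=cv2.INTER_CUBIC))
E
```

```text
axes [[-0.96, -0.27, 0.0], [-0.27, 0.96, -0.0], [-0.0, -0.0, -1.0]] flip [-0.27  0.96  0.  ]
dockpos [-0.0223  0.0324  0.0662] clock 3.2 F [0.29 0.42 0.1 ] w 0.05466263205083414
shift rows in tool (x4cm) [0.042 0.016 0.356] in final axes [0.042 0.016 0.356] twist x.15 [-0.009  0.012  0.008]
```

View pics/scene2.png

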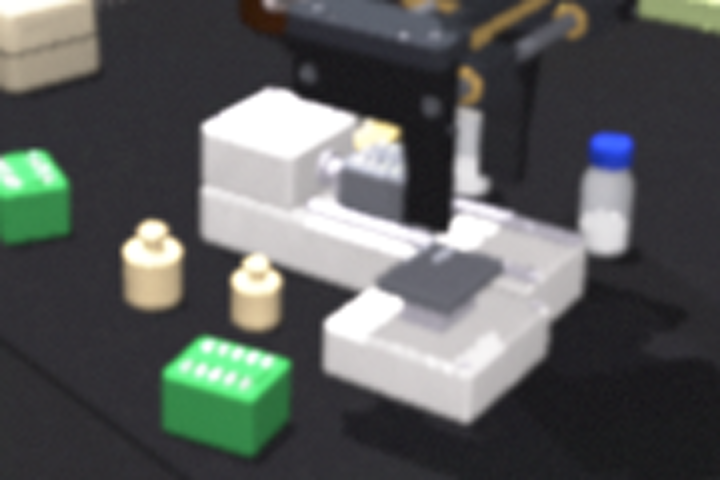

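The near finger tip is at crop (428,228) and the far one near (510,180). Key centre is about (443,275). I'll project the expected tips to compare.

```bash
python3 - <<'E'
from h import *
f=dict(np.load('pics/scene.npz'));E=f['extrinsics']
def pr(n,d):
    p=E@np.r_[O+D.apply(d),1];u=f['cx']+f['fx']*p[0]/-p[2];v=f['cy']-f['fy']*p[1]/-p[2];print(n,((u-230)*4).round(),((v-170)*4).round())
for s in(-1,1):
  for i in(27.5,42.5):
    for x in(-9.5,9.5): pr((s,i,x),np.array([-22.3+x,32.4+s*i,66.2])/1000)
pr('key',np.array([-30,67,49])/1000);pr('key corner',np.array([-11,92,49])/1000)
E
```

```text
(-1, 27.5, -9.5) 512.0 184.0
(-1, 27.5, 9.5) 476.0 174.0
(-1, 42.5, -9.5) 528.0 173.0
(-1, 42.5, 9.5) 492.0 163.0
(1, 27.5, -9.5) 452.0 227.0
(1, 27.5, 9.5) 415.0 215.0
(1, 42.5, -9.5) 434.0 239.0
(1, 42.5, 9.5) 397.0 228.0
key 438.0 267.0
key corner 371.0 276.0
```

The tips project where expected: one over the key, one over the track. Now I descend to just above the key, then press.

Request:
jog_arm(
  series=[
    {"jaw": 0.37, "translation": [0.04, 0, 0.35], "twist": [0, 0, 0]},
    {"jaw": 0.37, "translation": [0, 0, 0], "twist": [0, 0, 0]},
    {"jaw": 0.37, "translation": [0, 0, 0], "twist": [0, 0, 0]},
  ],
)

```text
clock: 3.55
position: [0.5091, -0.1109, 0.0502]
eef_rot: [0.43, -3.111, -0.001]
contact_force: [-0.3, 0.5, -0.4]
grip_width: 0.0554
finger_force: 0.0
```

Request:
jog_arm(
  series=[
    {"jaw": 0.37, "translation": [0, 0, 0.15], "twist": [0, 0, 0]},
    {"jaw": 0.37, "translation": [0, 0, 0.1], "twist": [0, 0, 0]},
    {"jaw": 0.37, "translation": [0, 0, 0.05], "twist": [0, 0, 0]},
    {"jaw": 0.37, "translation": [0, 0, 0], "twist": [0, 0, 0]},
    {"jaw": 0.37, "translation": [0, 0, 0], "twist": [0, 0, 0]},
  ],
)

```text
clock: 4.05
position: [0.5101, -0.1113, 0.0402]
eef_rot: [-0.43, 3.112, -0.001]
contact_force: [-4.5, 1.0, 14.6]
grip_width: 0.0546
finger_force: 8.7
```

```bash
python3 - <<'E'
from h import *
todo([-.024,.033,.041])
f=grab('scene'); cv2.imwrite('pics/scene3.png',cv2.resize(f['img'][170:290,230:410,::-1],None,fx=4,fy=4,interpolation=cv2.INTER_CUBIC))
E
```

```text
axes [[-0.96, -0.27, 0.0], [-0.27, 0.96, -0.0], [-0.0, -0.0, -1.0]] flip [-0.27  0.96  0.  ]
dockpos [-0.0245  0.0322  0.0402] clock 4.05 F [-4.5   0.97 14.64] w 0.05455244463482719
shift rows in tool (x4cm) [-0.013  0.02  -0.021] in final axes [-0.013  0.02  -0.021] twist x.15 [-0.003  0.002  0.004]
```

View pics/scene3.png

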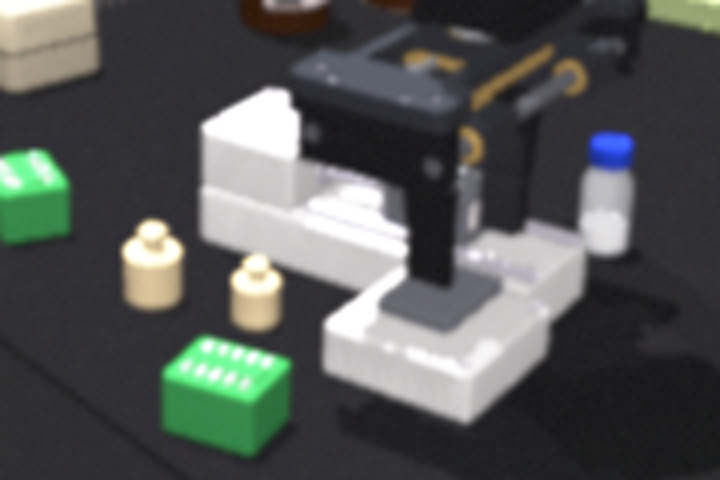

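The key is fully down at crop (440,297). The cassette has left its seat and sits beside the far finger at about (470,205). I'll hold and verify.

Request:
jog_arm(
  series=[
    {"jaw": 0.37, "translation": [0, 0, 0], "twist": [0, 0, 0]},
    {"jaw": 0.37, "translation": [0, 0, 0], "twist": [0, 0, 0]},
    {"jaw": 0.37, "translation": [0, 0, 0], "twist": [0, 0, 0]},
    {"jaw": 0.37, "translation": [0, 0, 0], "twist": [0, 0, 0]},
    {"jaw": 0.37, "translation": [0, 0, 0], "twist": [0, 0, 0]},
  ],
)

```text
clock: 4.6
position: [0.51, -0.1113, 0.0402]
eef_rot: [-0.43, 3.112, -0.001]
contact_force: [-4.3, -0.1, 14.1]
grip_width: 0.0548
finger_force: 8.6
```

```bash
python3 - <<'E'
from h import *
for n in('scene','wrist'):
    f=grab(n);P=pts(f);q=D.inv().apply(P.reshape(-1,3)-O)
    # top surface: between the rails, cassette height
    m=(abs(q[:,1])<.019)&(q[:,0]>-.06)&(q[:,0]<.07)&(abs(q[:,2]-.050)<.008)
    print(n,m.sum(),np.percentile(q[m],[2,50,98],axis=0).round(4).tolist() if m.any() else '')
    m=(abs(q[:,1])<.019)&(q[:,0]>-.06)&(q[:,0]<.07)&(abs(q[:,2]-.060)<.003)
    print(n,m.sum(),np.percentile(q[m],[2,50,98],axis=0).round(4).tolist() if m.any() else '')
    if n=='wrist': cv2.imwrite('pics/wrist4.png',f['img'][...,::-1])
todo([-.024,.033,.041])
E
```

```text
scene 197 [[-0.0346, -0.0021, 0.0423], [-0.0138, 0.0059, 0.0486], [0.0653, 0.0186, 0.0577]]
scene 70 [[-0.0346, -0.0106, 0.0574], [-0.014, 0.0044, 0.0598], [0.0009, 0.015, 0.0626]]
wrist 739 [[-0.0361, -0.0041, 0.0422], [-0.0221, 0.0044, 0.0491], [0.0211, 0.0168, 0.0578]]
wrist 1413 [[-0.0358, -0.0085, 0.0576], [0.0068, 0.0049, 0.06], [0.0157, 0.0162, 0.0623]]
axes [[-0.96, -0.27, 0.0], [-0.27, 0.96, -0.0], [-0.0, -0.0, -1.0]] flip [-0.27  0.96  0.  ]
dockpos [-0.0245  0.0322  0.0402] clock 4.7 F [-5.37  0.09 15.45] w 0.05459796498898684
shift rows in tool (x4cm) [-0.014  0.019 -0.021] in final axes [-0.014  0.019 -0.021] twist x.15 [-0.003  0.003  0.004]
```

View pics/wrist4.png

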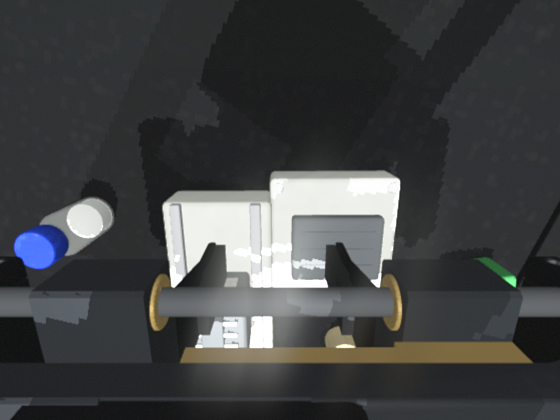

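The far finger (210,260) stands in the track with the cassette (235,310) flat against its rear side. Its top is at about 60 mm, so it is not lifted, and the readings are steady. I'm handing in.

```bash
python3 -c "
from workcell import env
print(env.hand_in())"
```

```text
the job is handed in; nothing more can be done
None
```

I pressed the eject key to its stop, and the waiting finger caught the cassette about 28 mm out of its seat; it was resting flat on the track against that finger, readings steady, when I handed in, and no verdict came back.

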